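# Snap the canister lid shut all round

### The arm

A 6-joint arm with a two-finger parallel gripper is mounted at the origin on the work surface. World frame = base frame: x ahead of the robot, y to its left, z up, the work surface at z = 0. Lengths are in mm, angles in degrees, forces in N, time in s.
With the tool pointing down it reaches from about 350 to 850 mm from the base axis. Payload 8.1 kg.
Tool frame: the origin (TCP) lies at the very end of the fingers, on their centre line; the grasp point (between the pads) lies 19 mm behind it (tcp_to_grasp is the distance from the TCP to the grasp point, in mm); z points along the fingers, x is the direction in which the jaws open and shut, and the axes are right-handed (so a half turn about z gives the same grasp; the last joint's range is limited). The gripper opens to 85 mm and grips with 20 to 120 N. Pads are 22 mm wide; open, the fingers measure 114 mm over their backs; the gripper's body (76 mm by 85 mm) begins 54 mm behind the grasp point. The pads swing forward as they close: fully open they stand 13 mm farther back than shut.
Start: joints at [-77.773, 7.471, 85.268, -0, 87.261, -4.893], TCP at [176.644, -573.413, 231.292] pointing down, gripper open.
Joint ranges: [-169.43, 169.43], [-51.17, 129.36], [1.28, 143.12], [-76.62, 256.62], [0, 156.53], [-152.29, 152.29]. Speed limits (degrees/s): [136.94, 136.94, 159.86, 180, 180, 180].

### API

Orientations are given as [roll, pitch, yaw] about the fixed x, y, z axes, in that order (R = Rz(yaw) Ry(pitch) Rx(roll)).
In Python, from bench import * gives the robot as it stands. The module is installed in compiled form; this text tells all that it offers.
- The arm moves only by the tool apply_moves, never from a script. Its argument "targets" is text: rows parted by semicolons, each of 7 numbers parted by spaces: the turn, a rotation vector about the tool's x, y, z in rad, then the shift along the tool's x, y, z in cm, then the finger opening in cm, from 0 to 8.54. A call has exactly 5 rows; each row is the pose to reach, as a shift and turn from the pose commanded when the call began, along the tool's axes at that moment; what a row does not reach only later rows make up. A row lasts 1/10 s, in which the tool goes at most 50 mm and 8.59 degrees, less where a joint would pass 70% of its speed; a pose out of reach is approached as far as the arm can. A call with a gripper value outside its range is refused whole. The fingers move at their own pace and stop on an object; "force" is the grip in N (left out, the last holds). Time passes only in rows, so rows that repeat a pose let the fingers close, or fill a call up. It gives the time, the measured TCP pose, the force and the opening at its end, in the units of the state.
- sense(): the state, without advancing time (a new reading comes with each control period).
- snapshot(name): name is "scene" or "top" or "wrist"; returns the picture (384x512x3 uint8, red, green, blue); there is no depth.
- camera_model(name): a dict with "fx", "fy", "cx", "cy" (pixels), "position" and "attitude" of the camera in the world; the wrist camera has in their place "T_tool_cam" (4x4, takes a point from camera to tool coordinates, whose origin is the TCP and whose axes are the tool frame's). Camera axes: x right, y up, looking along -z (the intrinsics and any distortion apply to the point x, -y, -z); pixel columns grow to the right and rows downward; lengths in mm; the calibration is good to about 2 mm. The wrist camera is an equidistant fisheye: a pixel r from the principal point sees the ray r / f radians off the axis. A picture is of the moment at which its call begins: read the wrist's pose just before it. camera_model takes no time and is no camera call.
- hand_in(): hands the job in, once; it reports no verdict.
Trained networks look in the newest picture that a camera, given by its name, has taken for a name from the list of things; names that differ only in an ending like _2 or _b are one class to them, and where a whole thing is asked for, a point or a joint stands for the part that bears it (a point fixed in the world has none). Each returns a list of dicts, best first, with "confidence" (0 to 1); they miss things now and then, are a little off and sometimes report something else, mostly with a low value. They report only what shows in the picture. A call takes as long as a camera call.
- recognise(camera, query): "at" ([row, column] in pixels, amid what is visible of it).
- place_of(camera, query): "at" ([row, column] in pixels: a listed point, or the origin of a listed thing).
The state is a dict: "time": time; "joint_pos": joint angles; "qd": joint speeds; "joint_efforts": joint torques, N m; "tool_pos": TCP position; "tcp_rot": TCP orientation; "ft_force": force on the tool from outside, world axes, zero at the start; "wrist_torque": the same for the moment, N m; "finger_gap": finger opening in mm.
Only numpy, scipy, OpenCV 4.12 (cv2) and the standard library are available. Lean on these libraries where they do the work, as an engineer would, in place of code of your own. Each camera call takes 0.05 s, during which the arm holds its last target. There are 200 camera calls.

### The job

The lid of the square glass canister is lying on but not snapped shut. With a fingertip, press down its four mint-green rim sections one at a time until each clicks flush, starting with the one that has the orange tab and going round clockwise as seen from above. Only press: do not pick up, tip or shove the canister, and leave everything else standing where it is; then take the hand away.

Things in the scene. Friction and masses are not known exactly. Their poses are not given: they have to be found in the camera images.
- canister: square glass canister with lid, 170 x 170 mm, loose, about 1 kg. Origin: centre of its underside, z up. Lid: fixed bamboo middle panel 117 mm square and four fixed bamboo corners, tops 90 mm above the origin; a dark knob, 30 mm across, stands 18 mm above the panel's centre. Along each side, between the corners, lies a mint rim section 112 mm long, 25 mm wide; dark steel catches on the glass below flex out and back as it snaps.
- rim_a_top (a point): centre of the top face of the mint rim section on the canister's -x side, 72.5 mm from the canister's axis; moves with it (98 mm above the canister's underside when open, 90 mm when shut). This is the FIRST section, the only one with an orange tab, 34 mm wide, sticking out 14 mm from its outer side, and an orange stripe on top.
- rim_a (a joint): how far the section on the canister's -x side is pressed down, in m: 0 open (8 mm proud), 0.008 shut and flush with the bamboo. Snap fit: resists with up to about 9 N as it is pushed straight down, half way (4 mm) it snaps over and stays shut; let go sooner, it springs back up
- rim_b_top (a point): centre of the top face of the mint rim section on the canister's +y side, 72.5 mm from the canister's axis; moves with it (98 mm above the canister's underside when open, 90 mm when shut). This is the second, next clockwise seen from above.
- rim_b (a joint): how far the section on the canister's +y side is pressed down, in m: 0 open (8 mm proud), 0.008 shut and flush with the bamboo. Snap fit: resists with up to about 9 N as it is pushed straight down, half way (4 mm) it snaps over and stays shut; let go sooner, it springs back up
- rim_c_top (a point): centre of the top face of the mint rim section on the canister's +x side, 72.5 mm from the canister's axis; moves with it (98 mm above the canister's underside when open, 90 mm when shut). This is the third, opposite the orange tab.
- rim_c (a joint): how far the section on the canister's +x side is pressed down, in m: 0 open (8 mm proud), 0.008 shut and flush with the bamboo. Snap fit: resists with up to about 9 N as it is pushed straight down, half way (4 mm) it snaps over and stays shut; let go sooner, it springs back up
- rim_d_top (a point): centre of the top face of the mint rim section on the canister's -y side, 72.5 mm from the canister's axis; moves with it (98 mm above the canister's underside when open, 90 mm when shut). This is the fourth and last.
- rim_d (a joint): how far the section on the canister's -y side is pressed down, in m: 0 open (8 mm proud), 0.008 shut and flush with the bamboo. Snap fit: resists with up to about 9 N as it is pushed straight down, half way (4 mm) it snaps over and stays shut; let go sooner, it springs back up
- sugar_pot: orange plastic sugar pot, 64 mm across and 70 mm tall, beside the canister. Origin: centre of its underside. Not part of the job.
- gourd_yellow: pale yellow ceramic gourd cup, 74 mm across and 78 mm tall, beside the canister. Origin: centre of its underside. Not part of the job.
- gourd_pink: pink ceramic gourd cup, 74 mm across and 78 mm tall. Origin: centre of its underside. Not part of the job.
- gourd_blue: pale blue ceramic gourd cup, 74 mm across and 78 mm tall. Origin: centre of its underside. Not part of the job.
- jar: round closed glass jar with a bamboo lid, 88 mm across and 104 mm tall. Origin: centre of its underside. Not part of the job.
- bombilla_stand: chrome stand holding two drinking straws, foot 80 mm across, 168 mm tall. Origin: centre of its underside. Not part of the job.
- scoop: small dark wooden scoop lying on the table beside the canister, 146 mm long, 38 mm wide, 16 mm high. Origin: the middle of its length, at its underside. Not part of the job.

How it is judged (in metres and radians):
On the way, in this order (a step that is already met when the one before it is completed fails the run):
1. the orange-tabbed section is clicked shut and the later ones are still open (value of joint rim_a above 0.0065 m and value of joint each of rim_b, rim_c, rim_d below 0.004 m), for 0.1 s.
2. the second section is clicked shut and the later ones are still open (value of joint rim_b above 0.0065 m and value of joint each of rim_c, rim_d below 0.004 m), for 0.1 s.
3. the third section is clicked shut and the later ones are still open (value of joint rim_c above 0.0065 m and value of joint rim_d below 0.004 m), for 0.1 s.
4. the fourth section is clicked shut (value of joint rim_d above 0.0065 m), for 0.1 s.
At the end, for the whole second after the job is handed in: all four rim sections are at least 6.5 of 8 mm down (clicked shut), the canister stands flat and at rest within 40 mm of its start, and everything else is within 40 mm of where it stood (value of joint each of rim_a, rim_b, rim_c, rim_d above 0.0065 m and height (world z) of canister below 0.006 m and angle between canister's own z axis and vertical below 0.05 rad and linear speed of canister below 0.02 m/s and distance of each of canister, sugar_pot, gourd_yellow, gourd_pink, gourd_blue, jar, bombilla_stand, scoop from where it was at the start of the episode below 0.04 m); the robot touches nothing.
It fails at once if the canister is lifted or tipped (height (world z) of canister above 0.012 m or angle between canister's own z axis and vertical above 0.15 rad).
It fails at once if the canister is shoved more than 40 mm (distance of canister from where it was at the start of the episode above 0.04 m).
It fails at once if another thing is moved more than 40 mm, lifted or knocked over (distance of any of sugar_pot, gourd_yellow, gourd_pink, gourd_blue, jar, bombilla_stand, scoop from where it was at the start of the episode above 0.04 m or angle between any of sugar_pot, gourd_yellow, gourd_pink, gourd_blue, jar, bombilla_stand's own z axis and vertical above 0.5 rad or height (world z) of any of sugar_pot, gourd_yellow, gourd_pink, gourd_blue, jar, bombilla_stand, scoop above 0.02 m).
It also fails if it takes over 53 s, if anything falls off the work surface, if the arm or the gripper's body presses on something with over 40 N, if the wrist force passes 120 N, or if a joint passes its speed limit or range.

## Working session

There is one attempt and no reset: what is moved stays moved. The work goes in short steps, Python scripts to look and compute and a tool call to move; the robot and the scene stay as the last step left them, time stands still between calls to the robot, and variables do not carry over. Pictures are saved under pics/ and viewed, about 8 in all and at most 12, crops included, and the job is handed in when it is done.

Besides the shell and the picture viewer there is one more tool, called after ">>>" by a JSON object that holds its "method" and its "body", one argument or row to a line. apply_moves: Moves the arm, as the interface text tells. Its arguments: {"type":"object","properties":{"targets":{"type":"string"},"force":{"type":"number"}},"required":["targets"]}

```bash
mkdir -p pics; cat > h.py <<'E'
from bench import *
import numpy as np, cv2
from scipy.spatial.transform import Rotation as R
def att(m):
    a=np.array(m["attitude"],float)
    return a if a.shape==(3,3) else R.from_euler('xyz',a,degrees=True).as_matrix()
def ray(m,rc):
    d=np.array([(rc[1]-m["cx"])/m["fx"],-(rc[0]-m["cy"])/m["fy"],-1.])
    return np.array(m["position"],float),att(m)@d
def on_z(m,rc,z):
    p,d=ray(m,rc); return p+d*(z-p[2])/d[2]
def save(n,f,s=1):
    im=snapshot(n); cv2.imwrite('pics/'+f,im[:,:,::-1]); return im
E
python3 - <<'E'
from h import *
for n in("scene","top"): print(n,camera_model(n))
print(camera_model("wrist"))
print(sense())
a=save("top","top1.png"); b=save("scene","scene1.png")
cv2.imwrite("pics/both.png",np.vstack([cv2.resize(a,(400,300)),cv2.resize(b,(400,300))])[:,:,::-1])
for q,z in [("canister",0),("rim_a_top",98),("rim_b_top",98),("rim_c_top",98),("rim_d_top",98),("sugar_pot",0),("gourd_yellow",0),("gourd_pink",0),("gourd_blue",0),("jar",0),("bombilla_stand",0),("scoop",0)]:
  for n in("top","scene"):
    m=camera_model(n)
    for r in place_of(n,q)[:2]: print(q,n,np.round(r["at"]),round(r["confidence"],2),np.round(on_z(m,r["at"],z)))
E
```

```text
scene {'fx': 391.1271224313849, 'fy': 391.1271224313849, 'cx': 242.84409328312205, 'cy': 185.6353693435857, 'position': array([ 925.5611694 , -608.17766207,  827.28464364]), 'attitude': array([42.5522102 , -1.11993954, 32.20101466])}
top {'fx': 393.58739962813314, 'fy': 393.58739962813314, 'cx': 248.79659124470487, 'cy': 181.4091100395219, 'position': array([ 419.11614911,    6.03237992, 1391.75959659]), 'attitude': array([  5.53794903,   0.54126851, -88.84802328])}
{'fx': 297.3186396354542, 'fy': 297.3186396354542, 'cx': 256.3824522811081, 'cy': 185.97238799047747, 'T_tool_cam': array([[ 9.99999515e-01, -9.17796252e-04, -3.56358941e-04,
         2.56932657e-01],
       [-9.82028696e-04, -9.55702745e-01, -2.94331953e-01,
        -7.32875717e+01],
       [-7.04364549e-05,  2.94332160e-01, -9.55703183e-01,
        -1.43120290e+02],
       [ 0.00000000e+00,  0.00000000e+00,  0.00000000e+00,
         1.00000000e+00]])}
{'time': 0.0, 'joint_pos': array([-7.77772030e+01,  7.51654632e+00,  8.53299591e+01,  1.16244544e-03,
        8.72606180e+01, -4.89219618e+00]), 'qd': array([ 0.06321616, 
[... 1354 characters left out ...]

gourd_yellow scene [180. 241.] 0.9 [518.  57.   0.]
gourd_pink top [162. 364.] 0.83 [ 633. -386.    0.]
gourd_pink scene [329. 175.] 0.87 [ 636. -389.    0.]
gourd_pink scene [212. 193.] 0.29 [ 475. -113.    0.]
gourd_blue top [219. 137.] 0.95 [414. 412.   0.]
gourd_blue scene [110. 271.] 0.66 [426. 398.   0.]
jar top [146. 136.] 0.94 [674. 428.   0.]
jar scene [131. 342.] 0.94 [680. 431.  -0.]
jar scene [260. 263.] 0.15 [ 707. -138.    0.]
bombilla_stand top [233. 376.] 0.85 [ 382. -428.    0.]
bombilla_stand scene [288.  77.] 0.83 [ 385. -435.    0.]
scoop top [199. 289.] 0.7 [ 494. -122.    0.]
scoop scene [211. 194.] 0.53 [ 475. -108.    0.]
scoop scene [181. 241.] 0.45 [519.  56.   0.]
```

View pics/top1.png

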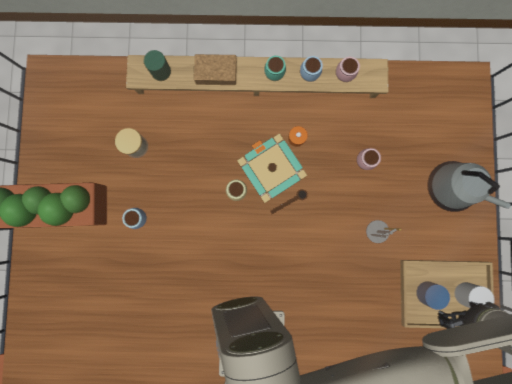

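View pics/scene1.png

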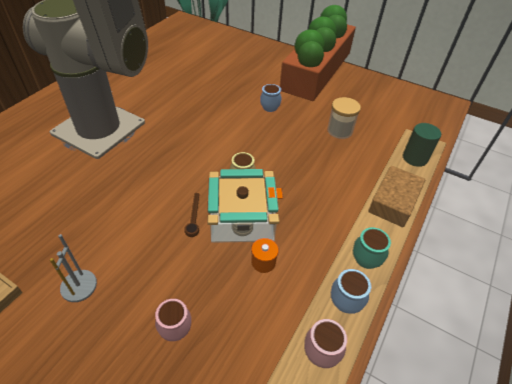

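The top view shows the canister at about (594,-53), with the orange tab at upper left (row 147, col 258). Clockwise from there, b faces the orange pot, c the scoop and d the yellow gourd, which matches what the networks report. Next I'll move over it with the fingers shut.

>>> {"method": "apply_moves", "body": {
  "targets": "0 0 0 -2.5 -3.7 0 0; 0 0 0 -5 -7.4 0 0; 0 0 0 -7.5 -11.1 0 0; 0 0 0 -10 -14.8 0 0; 0 0 0 -12.5 -18.5 0 0",
  "force": 30
}}

```text
time: 1.8
tool_pos: [317.5, -398.1, 231.4]
tcp_rot: [-180.0, -0.0, -72.9]
ft_force: [-0.3, -0.3, 0.7]
finger_gap: 12.4
```

>>> {"method": "apply_moves", "body": {
  "targets": "0 0 0 -2.5 -3.7 0 0; 0 0 0 -5 -7.4 0 0; 0 0 0 -7.5 -11.1 0 0; 0 0 0 -10 -14.8 0 0; 0 0 0 -12.5 -18.5 0 0"
}}

```text
time: 2.3
tool_pos: [457.6, -224.0, 231.6]
tcp_rot: [-180.0, -0.0, -72.9]
ft_force: [0.3, -0.6, -1.1]
finger_gap: 0.1
```

>>> {"method": "apply_moves", "body": {
  "targets": "0 0 -0.07 -2.5 -3.7 0 0; 0 0 -0.14 -5 -7.4 0 0; 0 0 -0.21 -7.5 -11.1 0 0; 0 0 -0.28 -10 -14.8 0 0; 0 0 -0.33 -12.5 -18.3 0 0"
}}

```text
time: 2.8
tool_pos: [595.8, -50.5, 231.4]
tcp_rot: [-180.0, -0.0, -53.8]
ft_force: [-0.3, -0.1, -0.1]
finger_gap: -0.1
```

```bash
cat >> h.py <<'E'
def wpose():
    s=sense(); T=np.eye(4); T[:3,:3]=R.from_euler('xyz',s["tcp_rot"],degrees=True).as_matrix(); T[:3,3]=s["tool_pos"]; return T,s
def won_z(T,rc,z):
    m=camera_model("wrist"); u=np.array([rc[1]-m["cx"],-(rc[0]-m["cy"])]); r=np.hypot(*u); th=r/m["fx"]
    d=np.r_[u/r*np.sin(th),-np.cos(th)]; W=T@np.array(m["T_tool_cam"]); p=W[:3,3]; d=W[:3,:3]@d
    return p+d*(z-p[2])/d[2]
E
python3 - <<'E'
from h import *
T,s=wpose(); print(s["time"],s["tool_pos"],s["tcp_rot"],s["ft_force"],s["finger_gap"])
save("wrist","w1.png")
for q,z in [("rim_a_top",98),("rim_b_top",98),("rim_c_top",98),("rim_d_top",98),("canister",0)]:
    for r in place_of("wrist",q)[:4]: print(q,np.round(r["at"]),round(r["confidence"],2),np.round(won_z(T,r["at"],z),1))
E
```

```text
2.8 [595.81513712 -50.48500421 231.41074187] [-1.79983533e+02 -2.10364750e-02 -5.37971605e+01] [-0.28094765 -0.07527923 -0.07104704] -0.11715370487009039
rim_a_top [106. 264.] 0.77 [652.  -17.3  98. ]
rim_b_top [189. 332.] 0.9 [ 627.8 -119.7   98. ]
rim_d_top [182. 184.] 0.67 [547.2   2.3  98. ]
canister [160. 257.] 0.95 [589.7 -55.1   0. ]
```

View pics/w1.png

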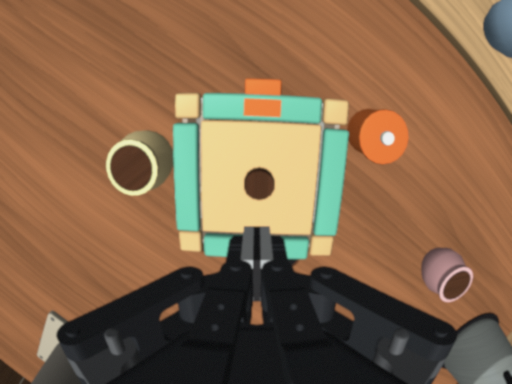

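The wrist view agrees: tab at top (107,263), sections b on the right, d on the left and c partly behind the fingers. The networks' points differ by about 6 mm between cameras, so I'll refine with mint and knob segmentation.

```bash
python3 - <<'E'
from h import *
T=np.eye(4);T[:3,:3]=R.from_euler('xyz',[180,0,-53.8],degrees=True).as_matrix();T[:3,3]=[595.8,-50.5,231.4]
mt=camera_model("top")
m=camera_model("wrist");C=np.linalg.inv(np.array(m["T_tool_cam"]))@[0,0,0,1]
th=np.arctan2(np.hypot(C[0],C[1]),-C[2]);r=m["fx"]*th/np.hypot(C[0],C[1]);print("tip px",m["cy"]-r*C[1],m["cx"]+r*C[0])
for n,f in(("top",lambda rc,z:on_z(mt,rc,z)),("wrist",lambda rc,z:won_z(T,rc,z)),("scene",lambda rc,z:on_z(camera_model("scene"),rc,z))):
    im=cv2.imread(f'pics/{dict(top="top1",wrist="w1",scene="scene1")[n]}.png'); hsv=cv2.cvtColor(im,cv2.COLOR_BGR2HSV)
    M=cv2.inRange(hsv,(75,70,110),(95,255,255))
    N,L,S,Ct=cv2.connectedComponentsWithStats(M)
    for i in range(1,N):
        if S[i,4]>40:
            rc=Ct[i][::-1]; print(n,S[i,4],np.round(rc,1),np.round(f(rc,98),1))
    K=cv2.inRange(hsv,(0,0,0),(180,255,80)); N,L,S,Ct=cv2.connectedComponentsWithStats(K)
    for i in range(1,N):
        rc=Ct[i][::-1]; p=f(rc,108)
        if S[i,4]>15 and np.hypot(p[0]-594,p[1]+53)<20: print(n,"knob",S[i,4],rc,p)
E
```

```text
tip px 237.8667301378037 256.8071161835897
top 114 [ 71.4 272.4] [920.9 -51.8  98. ]
top 69 [143.1 269.2] [673.8 -44.6  98. ]
top 215 [155.5 289.9] [ 633.4 -113.9   98. ]
top 76 [155.  250.7] [632.6  16.4  98. ]
top 217 [178.9 253.2] [553.    6.3  98. ]
top 219 [185.4 283.9] [533.3 -95.   98. ]
wrist 2144 [107.7 261.4] [649.6 -16.5  98. ]
wrist 2490 [175.4 186.1] [554.    4.7  98. ]
wrist 2483 [180.9 330.4] [ 633.6 -113.2   98. ]
wrist 505 [244.6 216.2] [508.7 -61.4  98. ]
wrist 461 [247.4 295.8] [ 555.8 -131.5   98. ]
wrist knob 200 [176.785 259.67 ] [597.57745673 -52.66774347 108.        ]
scene 275 [172.2 242. ] [553.6   5.2  98. ]
scene 227 [194.5 270.8] [654.9 -21.   98. ]
scene 302 [194.3 212.9] [534.3 -99.2  98. ]
scene 360 [216.4 242.4] [ 632.3 -118.    98. ]
scene 168 [242.1 373.8] [919.8 -18.3  98. ]
scene knob 33 [195.27272727 242.45454545] [601.74491749 -69.38457155 108.        ]
```

Best fit: centre (593.5,-54), direction towards a at 34°, so a=(653,-14), b=(633.5,-114), c=(533.5,-94.5), d=(553.5,5.5). I'll move above a and stop at z≈110.

>>> {"method": "apply_moves", "body": {
  "targets": "0 0 0.038 0.2 -3.4 2 0; 0 0 0.038 0.4 -6.75 4.5 0; 0 0 0.038 0.4 -6.75 8 0; 0 0 0.038 0.4 -6.75 11.2 0; 0 0 0.038 0.4 -6.75 12.1 0"
}}

```text
time: 3.6
tool_pos: [648.4, -16.9, 105.6]
tcp_rot: [179.7, 0.3, -56.3]
ft_force: [-0.9, 0.3, -0.5]
finger_gap: -0.1
```

```bash
python3 - <<'E'
from h import *
T,s=wpose(); print(s["time"],s["tool_pos"],s["tcp_rot"],s["ft_force"])
a=save("wrist","w2.png"); b=save("scene","s2.png")[130:270,170:340]
cv2.imwrite("pics/v2.png",np.hstack([a,cv2.resize(b,(288,384))[:, :]])[:,:,::-1])
E
```

```text
3.6 [648.41758232 -16.90424077 105.5664894 ] [179.67279982   0.25339161 -56.26275444] [-0.94422017  0.27892812 -0.54599116]
```

View pics/v2.png

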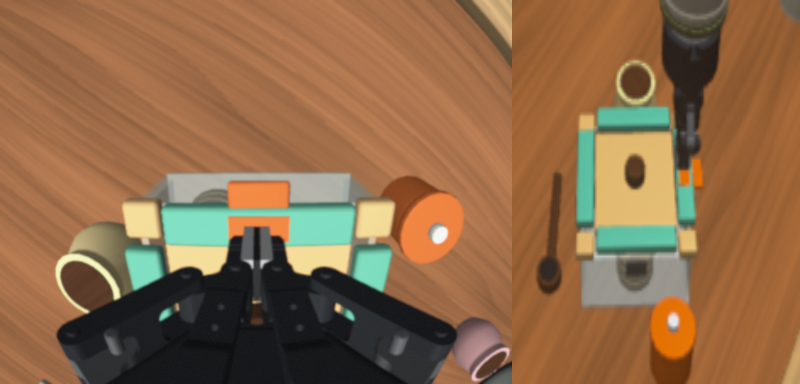

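```bash
cat >> h.py <<'E'
def wproj(T,P):
    m=camera_model("wrist"); c=np.linalg.inv(T@np.array(m["T_tool_cam"]))@np.r_[P,1]
    h=np.hypot(c[0],c[1]); r=m["fx"]*np.arctan2(h,-c[2])/h
    return (m["cx"]+r*c[0], m["cy"]-r*c[1])
E
python3 - <<'E'
from h import *
T=wpose()[0]; print(sense()["tool_pos"])
im=cv2.imread("pics/w2.png"); im=cv2.resize(im,None,fx=3,fy=3,interpolation=cv2.INTER_CUBIC)
c=np.array([593.5,-54]); A=np.radians(34); u=np.array([np.cos(A),np.sin(A)]); v=np.array([-u[1],u[0]])
for z,col in((98,(0,0,255)),):
    for k in range(4):
        B=np.radians(34-90*k);u=np.array([np.cos(B),np.sin(B)]); v=np.array([-u[1],u[0]])
        q=[np.r_[c+u*r+v*t,z] for r,t in((60,-56),(85,-56),(85,56),(60,56))]
        cv2.polylines(im,[np.int32([[3*x for x in wproj(T,p)] for p in q])],True,col,1)
p=wproj(T,T[:3,3]); cv2.circle(im,(int(3*p[0]),int(3*p[1])),4,(255,0,0),-1)
cv2.imwrite("pics/v3.png",im[480:930,330:1200])
E
```

```text
[649.9840871 -16.8562352 108.7347847]
```

View pics/v3.png

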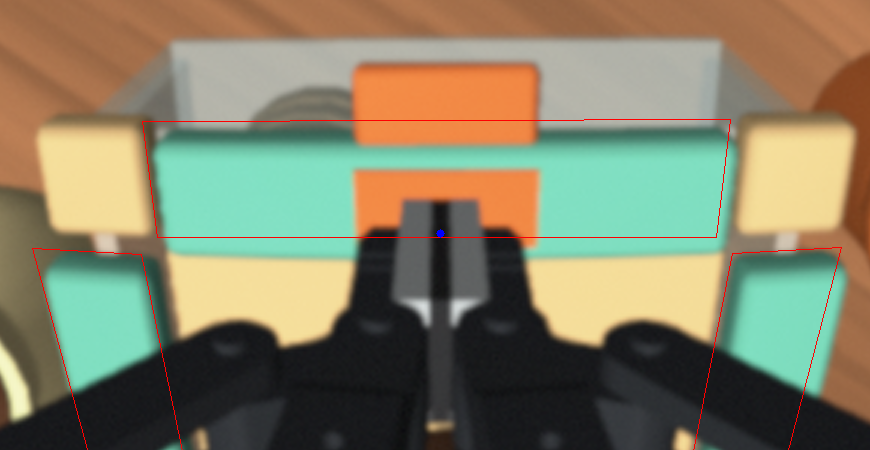

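The overlay shows section a about 3 mm further inward than the model puts it. The finger pads still sit a few mm inward of the section's middle, so I'll shift 3 mm outward and start descending.

>>> {"method": "apply_moves", "body": {
  "targets": "0 0 0 0 -0.3 0.2 0; 0 0 0 0 -0.3 0.4 0; 0 0 0 0 -0.3 0.4 0; 0 0 0 0 -0.3 0.4 0; 0 0 0 0 -0.3 0.4 0"
}}

```text
time: 4.2
tool_pos: [654.5, -14.1, 107.0]
tcp_rot: [-180.0, -0.0, -56.1]
ft_force: [0.1, -0.3, -0.2]
finger_gap: 0.1
```

```bash
python3 - <<'E'
from h import *
T,s=wpose(); print(s["tool_pos"],s["tcp_rot"],s["ft_force"])
im=save("wrist","w4.png")[:,:,::-1]; im=cv2.resize(im,None,fx=3,fy=3,interpolation=cv2.INTER_CUBIC)
for c,col in((np.array([593.5,-54]),(0,0,255)),(np.array([591.5,-55.3]),(255,0,0))):
    for k in range(4):
        B=np.radians(34-90*k);u=np.array([np.cos(B),np.sin(B)]); v=np.array([-u[1],u[0]])
        q=[np.r_[c+u*r+v*t,98] for r,t in((60,-56),(85,-56),(85,56),(60,56))]
        cv2.polylines(im,[np.int32([[3*x for x in wproj(T,p)] for p in q])],True,col,1)
y,z_=-T[:3,1],T[:3,2]
q=[T@np.array([a,b,T[2,3]-98,1]) for a,b in((-14,-11),(14,-11),(14,11),(-14,11))]
cv2.polylines(im,[np.int32([[3*x for x in wproj(T,p[:3])] for p in q])],True,(0,0,0),2)
cv2.imwrite("pics/v4.png",im[480:930,330:1200])
E
```

```text
[654.52411315 -14.1088249  106.99891306] [-1.79956505e+02 -3.49206588e-02 -5.61469470e+01] [ 0.08735317 -0.29492756 -0.22263497]
```

View pics/v4.png

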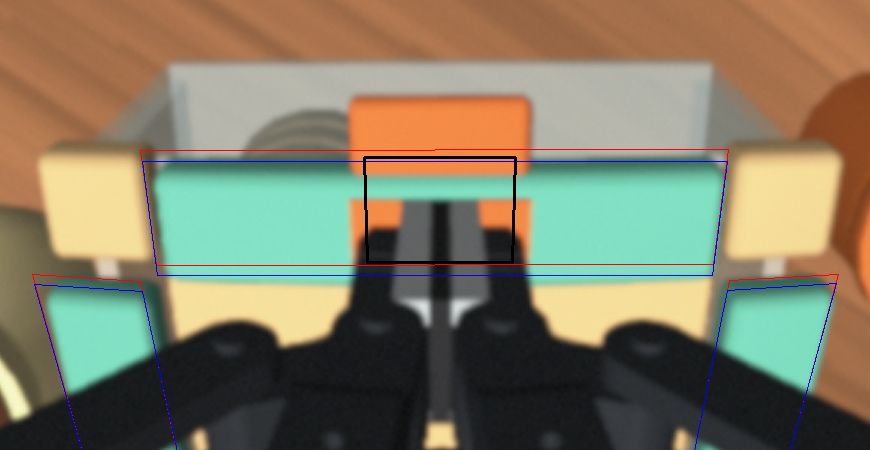

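The footprint is about 2 mm too far out on section a. I'll go back 2 mm and press.

>>> {"method": "apply_moves", "body": {
  "targets": "0 0 0 0 0.2 0.4 0; 0 0 0 0 0.2 0.7 0; 0 0 0 0 0.2 1.0 0; 0 0 0 0 0.2 1.2 0; 0 0 0 0 0.2 1.4 0"
}}

```text
time: 4.75
tool_pos: [652.4, -15.2, 91.9]
tcp_rot: [180.0, 0.0, -56.2]
ft_force: [0.7, 0.0, 0.1]
finger_gap: 0.1
```

>>> {"method": "apply_moves", "body": {
  "targets": "0 0 0 0 0 0.15 0; 0 0 0 0 0 0.3 0; 0 0 0 0 0 0.4 0; 0 0 0 0 0 0.4 0; 0 0 0 0 0 0.4 0"
}}

```text
time: 5.25
tool_pos: [652.5, -15.2, 90.0]
tcp_rot: [-180.0, -0.0, -56.1]
ft_force: [-8.0, -0.1, 13.0]
finger_gap: -0.2
```

Contact ended at z=90.0 with 13 N, so section a is flush. I'll lift, translate to b and start turning.

>>> {"method": "apply_moves", "body": {
  "targets": "0 0 0 0 0 -1.5 0; 0 0 -0.14 1.2 1.2 -3 0; 0 0 -0.28 3.2 3.2 -3 0; 0 0 -0.42 5.2 5.2 -3 0; 0 0 -0.56 7.2 7.2 -3 0"
}}

```text
time: 5.75
tool_pos: [633.0, -116.0, 119.2]
tcp_rot: [-180.0, -0.1, -23.7]
ft_force: [0.6, 0.2, -0.6]
finger_gap: -0.1
```

>>> {"method": "apply_moves", "body": {
  "targets": "0 0 -0.14 0 0 0 0; 0 0 -0.28 0 0 0 0; 0 0 -0.42 0 0 0 0; 0 0 -0.56 0 0 0 0; 0 0 -0.70 0 0 0 0"
}}

```text
time: 6.25
tool_pos: [633.1, -115.3, 118.9]
tcp_rot: [180.0, -0.0, 16.4]
ft_force: [0.2, 0.4, 0.6]
finger_gap: 0.0
```

>>> {"method": "apply_moves", "body": {
  "targets": "0 0 -0.14 0 0 0 0; 0 0 -0.28 0 0 0.5 0; 0 0 -0.31 0 0 1.0 0; 0 0 -0.31 0 0 1.0 0; 0 0 -0.31 0 0 1.0 0"
}}

```text
time: 6.75
tool_pos: [632.9, -115.1, 108.6]
tcp_rot: [180.0, -0.0, 33.7]
ft_force: [0.2, 0.6, 0.4]
finger_gap: 0.2
```

```bash
cat > chk.py <<'E'
from h import *
import sys
n=sys.argv[1]; T,s=wpose(); print(s["tool_pos"],s["tcp_rot"],s["ft_force"])
im=save("wrist",f"w{n}.png")[:,:,::-1]; im=cv2.resize(im,None,fx=3,fy=3,interpolation=cv2.INTER_CUBIC)
c=np.array([591.3,-55.5])
for k in range(4):
        B=np.radians(34-90*k);u=np.array([np.cos(B),np.sin(B)]); v=np.array([-u[1],u[0]])
        q=[np.r_[c+u*r+v*t,98] for r,t in((60,-56),(85,-56),(85,56),(60,56))]
        cv2.polylines(im,[np.int32([[3*x for x in wproj(T,p)] for p in q])],True,(0,0,255),1)
q=[T@np.array([a,b,T[2,3]-98,1]) for a,b in((-14,-11),(14,-11),(14,11),(-14,11))]
cv2.polylines(im,[np.int32([[3*x for x in wproj(T,p[:3])] for p in q])],True,(0,0,0),2)
sc=save("scene",f"s{n}.png")[130:270,170:340,::-1]; a=cv2.resize(im[450:990,330:1200],(435,270))
cv2.imwrite(f"pics/v{n}.png",np.vstack([cv2.resize(im[450:990,330:1200],(600,372)),cv2.copyMakeBorder(cv2.resize(sc[30:110],(476,224),interpolation=cv2.INTER_CUBIC),0,0,0,124,0)]))
E
python3 chk.py 5
```

```text
[ 632.930679   -115.14395021  108.61243491] [ 1.79993935e+02 -4.59822159e-03  3.37295554e+01] [0.24034595 0.59401213 0.41063933]
```

View pics/v5.png

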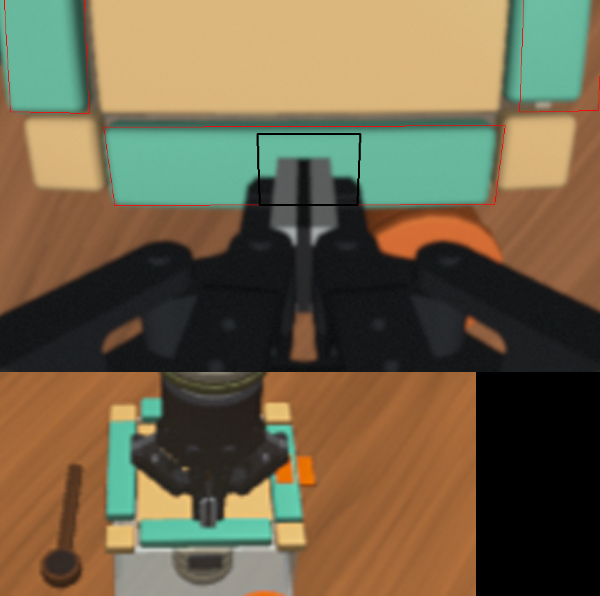

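The outline fits well on b and section a looks flush. I'll move 1 mm inward and press b.

>>> {"method": "apply_moves", "body": {
  "targets": "0 0 0 0 -0.1 0.4 0; 0 0 0 0 -0.1 0.8 0; 0 0 0 0 -0.1 1.1 0; 0 0 0 0 -0.1 1.35 0; 0 0 0 0 -0.1 1.6 0"
}}

```text
time: 7.35
tool_pos: [632.3, -114.3, 92.2]
tcp_rot: [180.0, -0.0, 33.8]
ft_force: [-0.6, 0.3, -0.3]
finger_gap: -0.2
```

>>> {"method": "apply_moves", "body": {
  "targets": "0 0 0 0 0 0.15 0; 0 0 0 0 0 0.3 0; 0 0 0 0 0 0.4 0; 0 0 0 0 0 0.4 0; 0 0 0 0 0 0.4 0"
}}

```text
time: 7.85
tool_pos: [632.2, -114.3, 90.0]
tcp_rot: [-180.0, 0.0, 33.8]
ft_force: [-7.9, 2.2, 13.9]
finger_gap: 0.1
```

Section b is flush at z=90 with 14 N. On to c.

>>> {"method": "apply_moves", "body": {
  "targets": "0 0 0 0 0 -1.5 0; 0 0 0.14 -1.2 -1.2 -3 0; 0 0 0.28 -3.2 -3.2 -3 0; 0 0 0.42 -5.2 -5.2 -3 0; 0 0 0.56 -7.25 -7.1 -3 0"
}}

```text
time: 8.35
tool_pos: [531.9, -95.5, 118.9]
tcp_rot: [180.0, -0.1, 1.4]
ft_force: [0.0, -0.2, 0.4]
finger_gap: 0.2
```

>>> {"method": "apply_moves", "body": {
  "targets": "0 0 0.14 0 0 0 0; 0 0 0.28 0 0 0 0; 0 0 0.42 0 0 0 0; 0 0 0.56 0 0 0 0; 0 0 0.70 0 0 0 0"
}}

```text
time: 8.85
tool_pos: [532.9, -95.7, 118.9]
tcp_rot: [-180.0, -0.0, -38.7]
ft_force: [-0.1, 0.4, -0.3]
finger_gap: -0.1
```

>>> {"method": "apply_moves", "body": {
  "targets": "0 0 0.14 0 0 0 0; 0 0 0.28 0 0 0.5 0; 0 0 0.31 0 0 1.0 0; 0 0 0.31 0 0 1.0 0; 0 0 0.31 0 0 1.0 0"
}}

```text
time: 9.35
tool_pos: [532.4, -95.6, 108.3]
tcp_rot: [180.0, 0.0, -56.0]
ft_force: [-0.4, -0.8, 0.0]
finger_gap: -0.0
```

```bash
python3 chk.py 6
```

```text
[532.43340824 -95.59767377 108.2597936 ] [ 1.79988799e+02  1.45504825e-02 -5.59700618e+01] [-0.40734226 -0.81593821  0.02369669]
```

View pics/v6.png

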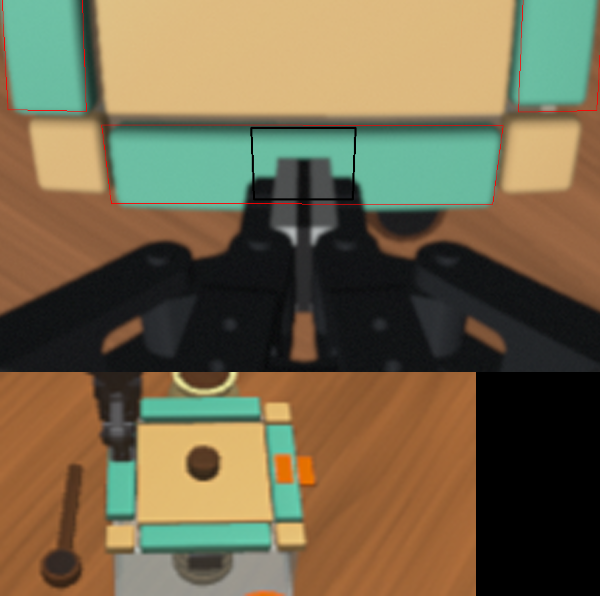

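c is centred to within about 1 mm, so I'll press.

>>> {"method": "apply_moves", "body": {
  "targets": "0 0 0 0 0.1 0.4 0; 0 0 0 0 0.1 0.8 0; 0 0 0 0 0.1 1.1 0; 0 0 0 0 0.1 1.35 0; 0 0 0 0 0.1 1.6 0"
}}

```text
time: 9.95
tool_pos: [531.7, -96.2, 92.1]
tcp_rot: [-180.0, 0.0, -56.1]
ft_force: [-0.9, -0.4, 0.3]
finger_gap: -0.4
```

>>> {"method": "apply_moves", "body": {
  "targets": "0 0 0 0 0 0.15 0; 0 0 0 0 0 0.3 0; 0 0 0 0 0 0.4 0; 0 0 0 0 0 0.4 0; 0 0 0 0 0 0.4 0"
}}

```text
time: 10.45
tool_pos: [531.6, -96.2, 89.9]
tcp_rot: [180.0, 0.0, -56.1]
ft_force: [-8.7, 1.2, 16.9]
finger_gap: 0.2
```

c is flush too. On to d.

>>> {"method": "apply_moves", "body": {
  "targets": "0 0 0 0 0 -1.5 0; 0 0 -0.14 -1.2 -1.2 -3 0; 0 0 -0.28 -3.2 -3.2 -3 0; 0 0 -0.42 -5.2 -5.2 -3 0; 0 0 -0.56 -7.25 -7.25 -3 0"
}}

```text
time: 10.95
tool_pos: [552.1, 5.2, 119.1]
tcp_rot: [-180.0, -0.1, -23.8]
ft_force: [0.8, -0.6, -0.5]
finger_gap: 0.1
```

>>> {"method": "apply_moves", "body": {
  "targets": "0 0 -0.14 0 0 0 0; 0 0 -0.28 0 0 0 0; 0 0 -0.42 0 0 0 0; 0 0 -0.56 0 0 0 0; 0 0 -0.70 0 0 0 0"
}}

```text
time: 11.45
tool_pos: [551.8, 4.5, 118.7]
tcp_rot: [180.0, -0.0, 16.4]
ft_force: [0.0, 0.9, -0.0]
finger_gap: -0.1
```

>>> {"method": "apply_moves", "body": {
  "targets": "0 0 -0.14 0 0 0 0; 0 0 -0.28 0 0 0.5 0; 0 0 -0.31 0 0 1.0 0; 0 0 -0.31 0 0 1.0 0; 0 0 -0.31 0 0 1.0 0"
}}

```text
time: 11.95
tool_pos: [551.7, 4.4, 108.6]
tcp_rot: [180.0, -0.0, 33.7]
ft_force: [0.9, -0.3, 0.5]
finger_gap: -0.2
```

```bash
python3 chk.py 7
```

```text
[551.65276658   4.42159757 108.60669472] [ 1.79994583e+02 -9.26217160e-03  3.37293833e+01] [ 0.85965727 -0.30336324  0.46239394]
```

View pics/v7.png

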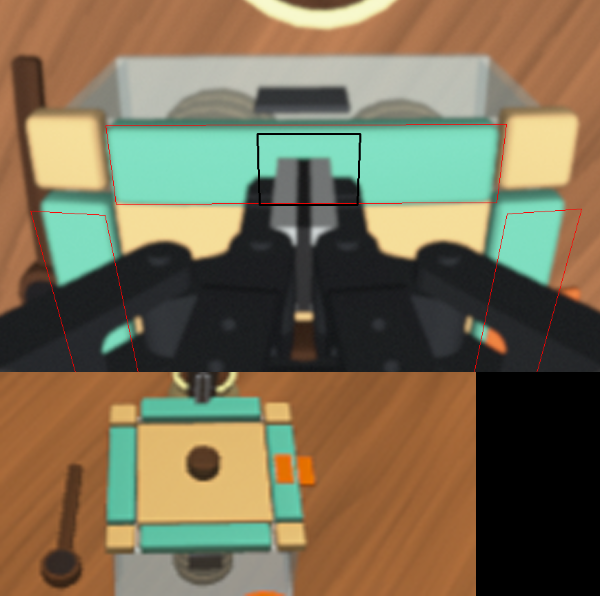

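The footprint is slightly inward on d, and the other three look flush. I'll shift 1.5 mm outward and press.

>>> {"method": "apply_moves", "body": {
  "targets": "0 0 0 0 -0.15 0.4 0; 0 0 0 0 -0.15 0.8 0; 0 0 0 0 -0.15 1.1 0; 0 0 0 0 -0.15 1.35 0; 0 0 0 0 -0.15 1.6 0"
}}

```text
time: 12.55
tool_pos: [550.7, 5.7, 92.1]
tcp_rot: [180.0, 0.0, 33.8]
ft_force: [-0.6, 0.2, 0.4]
finger_gap: 0.5
```

>>> {"method": "apply_moves", "body": {
  "targets": "0 0 0 0 0 0.15 0; 0 0 0 0 0 0.3 0; 0 0 0 0 0 0.4 0; 0 0 0 0 0 0.4 0; 0 0 0 0 0 0.4 0"
}}

```text
time: 13.05
tool_pos: [550.6, 5.7, 89.9]
tcp_rot: [-180.0, 0.0, 33.8]
ft_force: [-9.3, 0.2, 16.6]
finger_gap: -0.3
```

>>> {"method": "apply_moves", "body": {
  "targets": "0 0 0 0 0 -1.5 0; 0 0 0 0 0 -4 0; 0 0 0 0 0 -7 0; 0 0 0 0 0 -10 0; 0 0 0 0 0 -13 0"
}}

```text
time: 13.55
tool_pos: [550.7, 5.7, 220.0]
tcp_rot: [180.0, -0.0, 33.8]
ft_force: [0.7, -0.7, -0.5]
finger_gap: -0.2
```

>>> {"method": "apply_moves", "body": {
  "targets": "0 0 0 -2 0 0 0; 0 0 0 -5 0 0 0; 0 0 0 -8 0 0 0; 0 0 0 -11 0 0 0; 0 0 0 -13 0 0 0"
}}

```text
time: 14.05
tool_pos: [441.5, -67.5, 218.7]
tcp_rot: [180.0, -0.0, 33.8]
ft_force: [-0.6, 0.1, -1.1]
finger_gap: -0.4
```

```bash
python3 - <<'E'
from h import *
print(sense()["tool_pos"],sense()["ft_force"])
w=save("wrist","w8.png"); s=save("scene","s8.png"); t=save("top","t8.png")
m=camera_model("scene")
cv2.imwrite("pics/v8.png",np.hstack([cv2.resize(w,(400,300)),cv2.resize(s[150:250,180:313],(400,300),interpolation=cv2.INTER_CUBIC)])[:,:,::-1])
for q in("canister","sugar_pot","gourd_yellow","scoop"): print(q,[(np.round(on_z(m,r["at"],0)),round(r["confidence"],2)) for r in place_of("scene",q)[:1]])
E
```

```text
[441.49411228 -67.50003101 218.73568911] [-0.62683056  0.14840151 -1.0718568 ]
canister [(array([598., -55.,   0.]), 0.96)]
sugar_pot [(array([ 714., -143.,    0.]), 0.68)]
gourd_yellow [(array([ 634., -396.,    0.]), 0.72)]
scoop [(array([ 466., -116.,    0.]), 0.72)]
```

View pics/v8.png

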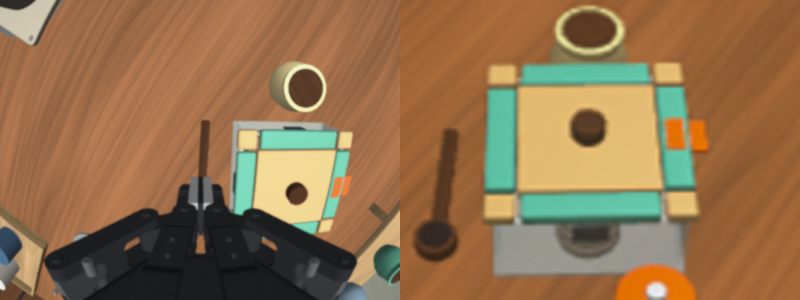

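All four sections bottomed at z≈90 and stayed level with the bamboo after release, and the neighbouring things stand where they were. Handing in.

```bash
python3 -c "
from bench import *
print(hand_in(), sense()['time'], sense()['ft_force'])"
```

```text
the job is handed in; nothing more can be done
the job is handed in; nothing more can be done
```

I pressed the four rim sections shut with the closed fingertips, in order from the orange-tabbed one (a) clockwise through b, c and d. Then I lifted the hand clear and handed in at about 14 s; the hand-in gives no verdict.

- **Pressing:** each press ended with the fingertips at z = 89.9–90.0 mm, the flush height, with 13–17 N of upward force. Joint values can't be read, so this height and force are my evidence that each section clicked shut.
- **After release:** in the last pictures all four sections look level with the bamboo. The canister, yellow gourd, scoop and sugar pot look unmoved.
- **Disagreements:**
  - The cameras and networks differed by up to about 6 mm on the canister's position. I settled that with close-up wrist overlays before each press.
  - In the last check the "gourd_yellow" query returned the pink gourd's position. The picture shows the yellow one still in place.
  - The canister estimate came out about 7 mm from the first one, roughly the networks' scatter.
  - I did not re-measure the jar, bombilla stand or the pink and blue gourds separately at the end; the hand never worked near them.

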